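# Pop the push-latch hatch of the watch tester

### The job

Open the watch tester that has the green hatch: with the fingertips, press the ribbed front edge of its hatch gently down once until it bottoms, then lift straight off so that it pops up. Leave it standing open, with your hand clear of it for about two seconds to see that it stays, and do not push it down a second time (that shuts it again). Do not press the brown hatch, and leave the watches and other loose things where they lie; nothing is to be gripped or lifted.

Things in the scene. Friction and masses are not known exactly. Their poses are not given: they have to be found in the camera images.
- green_hatch (a joint): Green hatch's angle, rad: 0 to 0.02 shut and latched; negative = pushed in, stop at -0.10; 1.2 = fully open (stop). Sprung push-push latch: pushed in past -0.05 (to the stop is fine; under 3 N at the ribs, then hard) and let go, it swings up by itself within a second and stays up, held lightly by its spring. Pushed down to the stop again it latches shut.
- green_hatch_press (a point): Centre of the white ribbed press mark on top of the green hatch, 12 mm from its free edge, 70 mm from the hinge; 64 mm above the table when shut, sinking 7 mm to the stop. Moves with the hatch: x from free edge to hinge, y along the hinge, z out of its top. As it opens, the free edge moves up and back, away from a finger leaving straight up.
- green_tester: White instrument with green hatch and cyan screen, fixed, 140 x 110 x 60 mm. Origin: centre of underside; x from front (hatch's free edge) to back (screen), y left, z up. Hatch 82 (x) x 78 (y) x 6 mm; hinge along y at x = 12, z = 57 mm; free edge at x = -70 mm over the front wall, 44 mm high. Side walls 60 mm high, 82 mm apart. Open hatch reaches 138 mm up.
- brown_hatch (a joint): Hatch of the other tester, same make and joint values; must stay shut and not be pressed.
- brown_hatch_press (a point): Centre of the ribbed press mark on the brown hatch, placed as on the green one.
- brown_tester: White instrument of the same build with a brown hatch and an amber screen, fixed to the bench; origin and axes as for the green one.
- steel_watch: Loose wristwatch lying flat, dial up, 123 mm long (x), 40 mm wide, 11 mm high; origin under its centre. Leave alone.
- black_watch: Loose wristwatch with black strap, same size. Leave alone.
- loupe: Loose black eyeglass standing upright, 38 mm wide, 38 mm high; origin under its centre. Leave alone.
- oil_jar: Loose amber jar with red cap, 32 mm wide, 45 mm high; origin under its centre. Leave alone.
- screwdriver: Loose screwdriver lying on the bench, 120 mm long. Leave alone.
- watch_box: Loose navy-blue presentation box, 100 x 100 x 57 mm; origin under its centre. Leave alone.
Things that resemble listed ones, but are neither listed nor needed, are in the scene too. What is shaped like the brown_tester but red or yellow is not meant.

How it is judged:
By the outcome, as a careful person would: the job done as asked, in the order asked, and still so for the second after the job is handed in, with the robot touching nothing.
It also fails if it takes over 32 s, if anything falls off the work surface, if the arm or the gripper's body presses on something with over 40 N, if the wrist force passes 120 N, or if a joint passes its speed limit or range.

### The arm

A 6-joint arm with a two-finger parallel gripper is mounted at the origin on the work surface. World frame = base frame: x ahead of the robot, y to its left, z up, the work surface at z = 0. Lengths are in m, angles in rad, forces in N, time in s.
With the tool pointing down it reaches from about 0.25 to 0.725 m from the base axis. Payload 4 kg.
Tool frame: the origin (TCP) lies midway between the tips of the shut fingers; the grasp point (between the pads) lies 19 mm behind it; y points along the fingers, x is the direction in which the jaws open and shut, and the axes are right-handed (so a half turn about y gives the same grasp; the last joint's range is limited). The gripper opens to 85 mm and grips with 20 to 120 N. Pads are 22 mm wide; open, the fingers measure 114 mm over their backs; the gripper's body (76 mm by 85 mm) begins 54 mm behind the grasp point. The pads swing forward as they close: fully open they stand 13 mm farther back than shut.
Start: joints at [1.2, 0.241, 0.005, 1.335, 0, 1.571], TCP at [0.181, 0.466, 0.231] pointing down, gripper open.
Joint ranges: [-2.72, 2.72], [-1.05, 1.87], [-1.09, 1.28], [-1.99, 2.15], [-1.42, 1.44], [-3.14, 3.14]. Speed limits (rad/s): [2.79, 2.79, 3.14, 3.14, 3.14, 3.14].

### API

Orientations are given as a unit quaternion [x, y, z, w].
In Python, from workcell import bot gives the robot as it stands. The module is installed in compiled form; this text tells all that it offers.
- The arm moves only by the shell command python3 -m inch 'ROWS'. ROWS is text: rows parted by semicolons, each of 7 numbers parted by spaces: the turn, a rotation vector about the tool's x, y, z in degrees, then the shift along the tool's x, y, z in mm, then the closure, from 0 (fully open) to 1 (shut). In form: ax ay az dx dy dz fingers; .... A call has 1 to 12 rows; each row shifts and turns the commanded pose from where the row before left it, along the tool's axes as they then stand; what a row does not reach is not made up. A row lasts 1/8 s, in which the tool goes at most 62.5 mm and 10.7 degrees, less where a joint would pass 70% of its speed; a pose out of reach is approached as far as the arm can. A call with a gripper value outside its range is refused whole. The fingers move at their own pace and stop on an object; the grip force is fixed at half the most. Time passes only in rows, so rows that do not move let the fingers close. It gives the time, the measured TCP pose, the force and the opening at its end, in the units of the state.
- bot.get_obs(): the state, without advancing time (a new reading comes with each control period).
- bot.camera(name): name is "scene" or "top" or "wrist"; returns a dict with "color" (420x560x3 uint8, blue, green, red), "fx", "fy", "cx", "cy" (pixels), "extrinsics" (4x4, takes a point from world to camera coordinates). Camera axes: x right, y up, looking along -z (the intrinsics and any distortion apply to the point x, -y, -z); pixel columns grow to the right and rows downward; lengths in m; the calibration is good to about 2 mm. The wrist camera is an equidistant fisheye: a pixel r from the principal point sees the ray r / f radians off the axis. A picture is of the moment at which its call begins. There is no depth.
- bot.job_done(): hands the job in, once; it reports no verdict.
Trained networks look in the newest picture that a camera, given by its name, has taken for a name from the list of things; names that differ only in an ending like _2 or _b are one class to them, and where a whole thing is asked for, a point or a joint stands for the part that bears it (a point fixed in the world has none). Each returns a list of dicts, best first, with "conf" (0 to 1); they miss things now and then, are a little off and sometimes report something else, mostly with a low value. They report only what shows in the picture. A call takes as long as a camera call. They do not tell look-alikes from the thing itself.
- bot.look_for(name, camera): "extent" ([left, top, right, bottom] in pixels, round what is visible of it).
- bot.cut_out(name, camera): "region" (420x560 bool, what is visible of it) and "extent" ([left, top, right, bottom] in pixels, round what is visible of it).
- bot.spot_point(name, camera): "point" ([column, row] in pixels: a listed point, or the origin of a listed thing).
The state is a dict: "clock": time; "joint_pos": joint angles; "joint_vel": joint speeds; "tau": joint torques, N m; "eef_pos": TCP position; "tool_rot": TCP orientation; "ft_force": force on the tool from outside, world axes, zero at the start; "ft_torque": the same for the moment, N m; "grip_width": finger opening in m.
Only numpy, scipy, OpenCV 4.12 (cv2) and the standard library are available. Lean on these libraries where they do the work, as an engineer would, in place of code of your own. Each camera call takes 0.05 s, during which the arm holds its last target.

## Working session

There is one attempt and no reset: what is moved stays moved. The work goes in short steps, Python scripts to look and compute and a shell command to move; the robot and the scene stay as the last step left them, time stands still between calls to the robot, and variables do not carry over. Pictures are saved under pics/ and viewed, and the job is handed in when it is done.

```bash
mkdir -p pics; python3 - <<'E'
from workcell import bot
import cv2
o=bot.get_obs()
for k in o: print(k,o[k])
for n in ["scene","top"]:
    c=bot.camera(n); cv2.imwrite(f"pics/{n}0.png",c["color"])
    print(n,c["fx"],c["fy"],c["cx"],c["cy"],c["extrinsics"])
    for t in ["green_hatch_press","brown_hatch_press","green_tester"]:
        print(t,[(r["point"],r["conf"]) for r in bot.spot_point(t,n)])
    print([(r["extent"],r["conf"]) for r in bot.look_for("green_hatch",n)])
E
```

```text
clock 0.0
joint_pos [ 1.19998585e+00  2.41426199e-01  3.70436606e-03  1.33516606e+00
 -2.47556761e-06  1.57076840e+00]
joint_vel [-0.00100304  0.00236531  0.00082837 -0.00102631 -0.00084495  0.00019802]
tau [ 7.15710630e-04 -3.72317469e+01  2.52407813e+01  1.69026526e-02
  1.24384142e-04 -1.34301562e-06]
eef_pos [0.1809584  0.46543087 0.23039875]
tool_rot [ 0.58401559  0.39865649 -0.39987616 -0.58317909]
ft_force [ 0.11685735  0.12870532 -0.06039052]
ft_torque [-0.02627111 -0.01627197 -0.00541978]
grip_width 0.0851557082555401
scene 499.28689904699183 499.28689904699183 287.2760689477927 209.4071828132588 [[ 0.23535203  0.9719072   0.00241181 -0.16006189]
 [-0.52127081  0.12413306  0.84431494  0.21417691]
 [ 0.82029639 -0.19996844  0.53584182 -1.72839498]
 [ 0.          0.          0.          1.        ]]
green_hatch_press [([178.9, 227.6], 0.64)]
brown_hatch_press [([306.4, 203.9], 0.6), ([156.0, 182.3], 0.58), ([371.9, 152.9], 0.55), ([180.7, 226.4], 0.39)]
green_tester [([191.6, 256.1], 0.7)]
[([163.5, 220.7, 210.3, 247.9], 0.92)]
top 509.4476448661395 509.4476448661395 277.8439380582558 218.112523136087 [[ 7.15201475e-04 -9.99994799e-01  3.14483107e-03  2.84984086e-02]
 [ 9.89739945e-01  1.15718983e-03  1.42875830e-01 -5.60648023e-01]
 [-1.42878726e-01  3.01037992e-03  9.89735625e-01 -1.33460622e+00]
 [ 0.00000000e+00  0.00000000e+00  0.00000000e+00  1.00000000e+00]]
green_hatch_press [([376.1, 227.4], 0.88)]
brown_hatch_press [([233.9, 305.5], 0.96), ([399.6, 317.3], 0.94), ([251.1, 229.6], 0.91), ([143.9, 324.3], 0.85)]
green_tester [([362.4, 211.1], 0.9), ([347.8, 140.6], 0.36)]
[([353.6, 199.7, 390.7, 235.8], 0.73)]
```

View pics/top0.png

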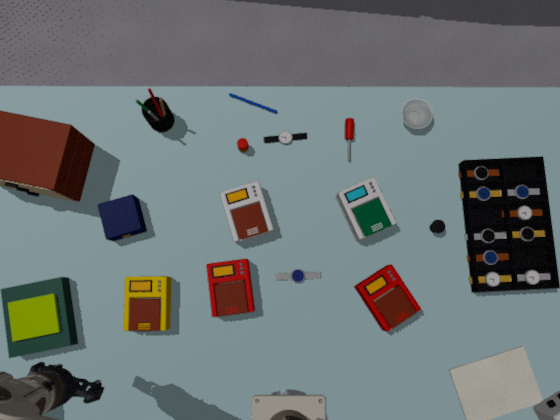

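View pics/scene0.png

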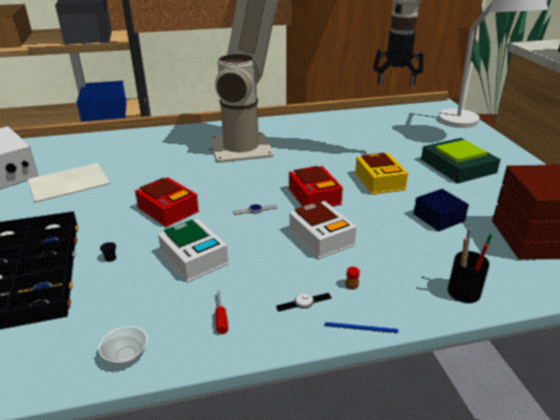

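```bash
cat > h.py <<'E'
import numpy as np
from workcell import bot
from scipy.spatial.transform import Rotation as R
def ray(c,px):
    E=c["extrinsics"]; d=np.array([(px[0]-c["cx"])/c["fx"],-(px[1]-c["cy"])/c["fy"],-1])
    Rm=E[:3,:3]; return -Rm.T@E[:3,3], Rm.T@d
def atz(c,px,z):
    o,d=ray(c,px); return o+d*(z-o[2])/d[2]
E
python3 - <<'E'
from h import *
import cv2
t=bot.camera("top")
rep=lambda n,l:[print(n,l,r["conf"],r["point"],atz(C,r["point"],z)) for r in bot.spot_point(n,l)]
C=t
for n,z in [("green_hatch_press",.064),("green_tester",0)]: rep(n,"top")
i=t["color"][170:250,330:410]; cv2.imwrite("pics/topz.png",cv2.resize(i,(640,640),interpolation=cv2.INTER_CUBIC))
r=bot.cut_out("green_hatch","top")[0]["region"]
p=cv2.minAreaRect(np.argwhere(r)[:,::-1].astype(np.float32)); print(p)
b=cv2.boxPoints(p); print([atz(t,q,.061)[:2] for q in b])
C=bot.camera("scene")
for n,z in [("green_hatch_press",.064),("green_tester",0)]: rep(n,"scene")
print(R.from_quat(bot.get_obs()["tool_rot"]).as_matrix())
E
```

```text
green_hatch_press top 0.57 [377.8, 227.8] [ 0.53159891 -0.23539085  0.064     ]
green_tester top 0.74 [361.7, 212.6] [ 0.5822062  -0.20455876  0.        ]
((371.1379699707031, 217.15518188476562), (30.857017517089844, 30.3317928314209), 66.80140686035156)
[array([ 0.58252954, -0.16621776]), array([ 0.61500029, -0.24147518]), array([ 0.53853311, -0.27163657]), array([ 0.50659046, -0.1968685 ])]
green_hatch_press scene 0.96 [180.1, 229.3] [ 0.55048275 -0.23291701  0.064     ]
green_hatch_press scene 0.74 [351.0, 283.3] [0.83109958 0.09881079 0.064     ]
green_tester scene 0.68 [195.3, 258.9] [ 0.59047904 -0.20627312  0.        ]
[[ 3.62375145e-01  1.29215807e-05 -9.32032325e-01]
 [ 9.32032325e-01 -1.26503353e-05  3.62375145e-01]
 [-7.10806175e-06 -1.00000000e+00 -1.66274980e-05]]
```

View pics/topz.png

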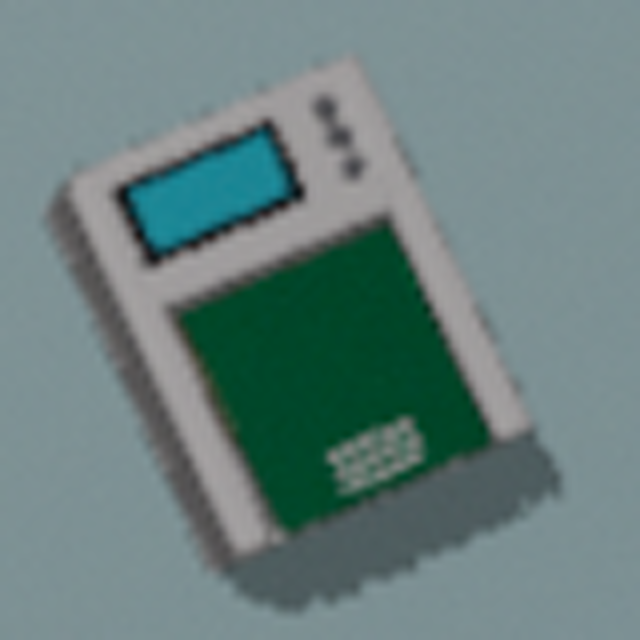

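```bash
python3 -m inch '0 0 0 -27 0 -42.5 1;0 0 0 -27 0 -42.5 1;0 0 0 -27 0 -42.5 1;0 0 0 -27 0 -42.5 1;0 0 0 -27 0 -42.5 1;0 0 0 -27 0 -42.5 1;0 0 0 -27 0 -42.5 1;0 0 0 -27 0 -42.5 1;0 10 0 0 0 0 1;0 10 0 0 0 0 1;0 10 0 0 0 0 1;0 10 0 0 0 0 1'
cat > st.py <<'E'
from h import *
import sys
o=bot.get_obs(); M=R.from_quat(o["tool_rot"]).as_matrix()
print(o["clock"],o["eef_pos"].round(4) if hasattr(o["eef_pos"],"round") else o["eef_pos"],np.round(o["joint_pos"],2),np.round(o["ft_force"],2),o["grip_width"])
print("yaw",np.degrees(np.arctan2(M[1,0],M[0,0])),M.round(3).tolist())
if len(sys.argv)>3:
    T=np.array([float(a) for a in sys.argv[1:4]]); print("tool mm",(M.T@(T-o["eef_pos"])*1000).round(1))
E
python3 st.py .534 -.2325 .23
```

```text
clock: 2.35
eef_pos: [0.4199, 0.1414, 0.2314]
tool_rot: [-0.685, -0.174, 0.173, 0.685]
ft_force: [0.4, -0.7, -0.1]
grip_width: 0.0001
2.35 [0.4199 0.1414 0.2314] [ 0.32  0.13 -0.13  1.31  0.    1.4 ] [ 0.44 -0.71 -0.14] 9.980284878900857e-05
yaw 28.40634292674021 [[0.88, 0.0, -0.476], [0.476, 0.0, 0.88], [0.0, -1.0, 0.0]]
tool mm [ -77.5    1.3 -383.2]
```

```bash
python3 -m inch '0 0 0 -11 0 -54.5 1;0 0 0 -11 0 -54.5 1;0 0 0 -11 0 -54.5 1;0 0 0 -11 0 -54.5 1;0 0 0 -11 0 -54.5 1;0 0 0 -11 0 -54.5 1;0 0 0 -11 0 -54.5 1;0 10 0 0 0 0 1;0 10 0 0 0 0 1;0 10 0 0 0 0 1;0 10 0 0 0 0 1;0 10 0 0 0 0 1'
python3 -m inch '0 10 0 0 0 0 1;0 10 0 0 0 0 1;0 10 0 0 0 0 1;0 10 0 0 0 0 1;0 6.5 0 0 0 0 1; 0 0 0 0 0 0 1'
python3 st.py .534 -.2325 .23
python3 - <<'E'
from h import *
import cv2
for n in ["wrist","scene"]:
    c=bot.camera(n); cv2.imwrite(f"pics/{n}1.png",c["color"]); print(n,c["fx"],c["cx"],c["cy"],c["extrinsics"])
    print([(r["point"],r["conf"]) for r in bot.spot_point("green_hatch_press",n)])
E
```

```text
clock: 3.85
eef_pos: [0.5358, -0.2301, 0.2312]
tool_rot: [-0.695, 0.132, -0.132, 0.695]
ft_force: [-0.3, -0.3, 0.7]
grip_width: -0.0003
clock: 4.6
eef_pos: [0.5358, -0.23, 0.2312]
tool_rot: [0.587, -0.394, 0.394, -0.587]
ft_force: [-0.1, 0.8, -0.7]
grip_width: 0.0001
4.6 [ 0.5358 -0.23    0.2312] [-0.41  0.41  0.24  1.4   0.    2.35] [-0.07  0.8  -0.67] 9.063326211749084e-05
yaw -67.66654324350824 [[0.38, -0.0, 0.925], [-0.925, 0.0, 0.38], [-0.0, -1.0, -0.0]]
tool mm [ 1.6  1.2 -2.6]
wrist 325.19226210127806 281.00935681649304 216.13210034294704 [[ 3.80602829e-01 -9.24738597e-01 -1.14650006e-04 -4.17817530e-01]
 [ 8.75138142e-01  3.60228385e-01 -3.23061515e-01 -3.45377684e-01]
 [ 2.98788752e-01  1.22857792e-01  9.46377961e-01 -5.14140440e-01]
 [ 0.00000000e+00  0.00000000e+00  0.00000000e+00  1.00000000e+00]]
[([282.2, 195.4], 0.86), ([22.0, 107.8], 0.37)]
scene 499.28689904699183 287.2760689477927 209.4071828132588 [[ 0.23535203  0.9719072   0.00241181 -0.16006189]
 [-0.52127081  0.12413306  0.84431494  0.21417691]
 [ 0.82029639 -0.19996844  0.53584182 -1.72839498]
 [ 0.          0.          0.          1.        ]]
[([180.1, 226.5], 0.6)]
```

View pics/wrist1.png

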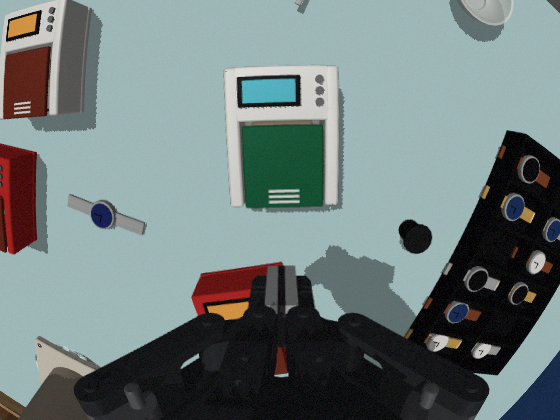

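View pics/scene1.png

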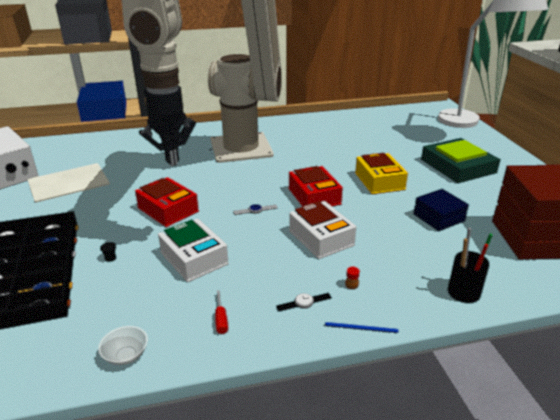

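```bash
python3 - <<'E'
from h import *
c=bot.camera("wrist"); E=c["extrinsics"]; o=-E[:3,:3].T@E[:3,3]
s=bot.get_obs(); M=R.from_quat(s["tool_rot"]).as_matrix()
print("cam",o,"in tool mm",M.T@(o-s["eef_pos"])*1000)
def w(px,z):
    v=np.array([px[0]-c["cx"],px[1]-c["cy"]]); r=np.hypot(*v); th=r/c["fx"]
    d=np.array([np.sin(th)*v[0]/r,-np.sin(th)*v[1]/r,-np.cos(th)]); d=E[:3,:3].T@d
    return o+d*(z-o[2])/d[2]
for p,z in [((283.5,196.5),.064),((245,208),.063),((324,207),.063),((244,124),.06),((323,124),.06),((281,268),s["eef_pos"][2])]: 
    q=w(p,z);print(p,q.round(4),"rel tool",(M.T@(q-s["eef_pos"])*1000).round(1))
t=bot.camera("top"); print(atz(t,(376.5,226.5),.064))
E
```

```text
cam [ 0.61489504 -0.19880429  0.37500257] in tool mm [   1.13992283 -143.68961833   84.99277187]
(283.5, 196.5) [ 0.5367 -0.2336  0.064 ] rel tool [  3.7 167.3  -0.6]
(245, 208) [ 0.5106 -0.2024  0.063 ] rel tool [-35.1 168.3 -12.9]
(324, 207) [ 0.5419 -0.2758  0.063 ] rel tool [ 44.6 168.3 -11.7]
(244, 124) [ 0.5884 -0.1712  0.06  ] rel tool [-34.4 171.3  71. ]
(323, 124) [ 0.6174 -0.2414  0.06  ] rel tool [ 41.5 171.3  71.2]
(281, 268) [ 0.5443 -0.2278  0.2313] rel tool [1.2 0.  8.6]
[ 0.5350622  -0.23204262  0.064     ]
```

```bash
python3 -m inch '0 0 0 4 0 -1.5 1;0 0 0 0 40 0 1;0 0 0 0 40 0 1;0 0 0 0 40 0 1;0 0 0 0 25 0 1;0 0 0 0 10 0 1;0 0 0 0 0 0 1;0 0 0 0 0 0 1'
python3 st.py .535 -.233 .057
python3 - <<'E'
from h import *
import cv2
c=bot.camera("wrist")["color"]; cv2.imwrite("pics/wrist2.png",c)
c=bot.camera("scene")["color"][150:290,120:260]; cv2.imwrite("pics/scene2.png",cv2.resize(c,(560,560),interpolation=cv2.INTER_CUBIC))
E
```

```text
clock: 5.9
eef_pos: [0.537, -0.2348, 0.0778]
tool_rot: [-0.587, 0.393, -0.395, 0.587]
ft_force: [0.1, -0.2, 0.1]
grip_width: 0.0001
5.9 [ 0.537  -0.2348  0.0778] [-0.41  0.51 -0.01  1.05 -0.    2.34] [ 0.07 -0.22  0.12] 7.452118737995656e-05
yaw -67.74844648487012 [[0.379, 0.002, 0.926], [-0.926, -0.001, 0.379], [0.002, -1.0, 0.002]]
tool mm [-2.5 20.7 -1.2]
```

View pics/wrist2.png

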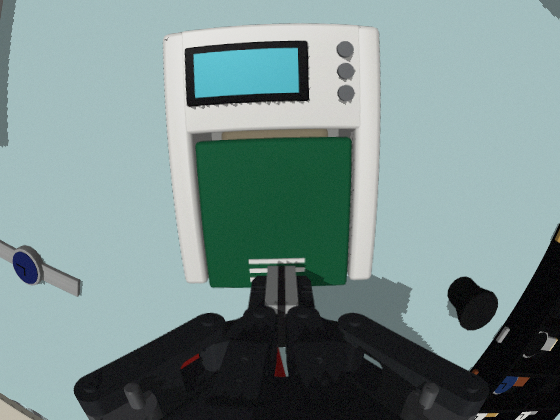

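View pics/scene2.png

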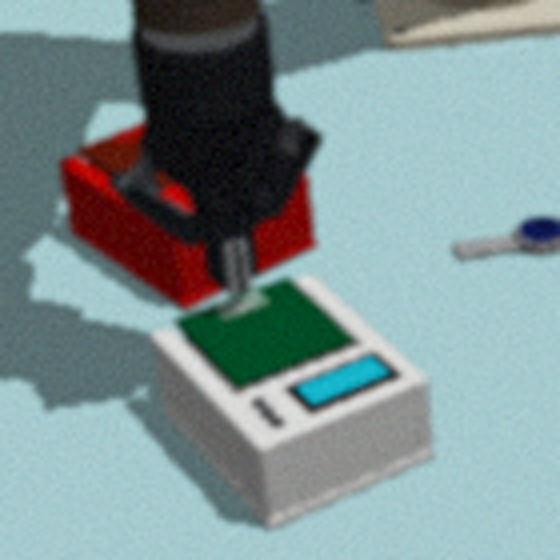

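```bash
python3 -m inch '0 0 0 -1.5 6 0 1;0 0 0 0 5 0 1;0 0 0 0 3 0 1;0 0 0 0 2 0 1;0 0 0 0 0 0 1'; python3 st.py
```

```text
clock: 6.62
eef_pos: [0.535, -0.2329, 0.0602]
tool_rot: [0.587, -0.394, 0.394, -0.587]
ft_force: [-1.5, 0.0, 2.5]
grip_width: 0.0003
6.625 [ 0.535  -0.2329  0.0602] [-0.41  0.53 -0.03  1.01 -0.    2.34] [-1.49  0.03  2.5 ] 0.00026797168178877354
yaw -67.75189879527859 [[0.379, -0.001, 0.926], [-0.926, 0.0, 0.379], [-0.0, -1.0, -0.001]]
```

Contact at about 2.5 N; on to the stop.

```bash
python3 -m inch '0 0 0 0 1.5 0 1;0 0 0 0 1 0 1;0 0 0 0 0 0 1'; python3 st.py
```

```text
clock: 7.0
eef_pos: [0.5351, -0.2329, 0.0577]
tool_rot: [0.587, -0.394, 0.394, -0.587]
ft_force: [-2.2, 0.2, 2.2]
grip_width: -0.0002
7.0 [ 0.5351 -0.2329  0.0577] [-0.41  0.53 -0.04  1.   -0.    2.34] [-2.18  0.22  2.16] -0.00023203291891662938
yaw -67.7506759594081 [[0.379, -0.001, 0.926], [-0.926, 0.0, 0.379], [-0.0, -1.0, -0.0]]
```

```bash
python3 -m inch '0 0 0 0 1 0 1;0 0 0 0 0 0 1'; python3 st.py
```

```text
clock: 7.25
eef_pos: [0.5353, -0.2329, 0.0568]
tool_rot: [0.587, -0.394, 0.394, -0.587]
ft_force: [-2.5, -0.2, 2.1]
grip_width: -0.0002
7.25 [ 0.5353 -0.2329  0.0568] [-0.41  0.53 -0.04  1.   -0.    2.34] [-2.54 -0.2   2.13] -0.0001511077395881192
yaw -67.7480419035934 [[0.379, -0.0, 0.926], [-0.926, -0.0, 0.379], [0.0, -1.0, -0.0]]
```

```bash
python3 -m inch '0 0 0 0 1 0 1;0 0 0 0 0 0 1'; python3 st.py
```

```text
clock: 7.5
eef_pos: [0.5354, -0.233, 0.0564]
tool_rot: [0.587, -0.394, 0.394, -0.587]
ft_force: [-4.7, 0.3, 5.6]
grip_width: 0.0002
7.5 [ 0.5354 -0.233   0.0564] [-0.41  0.53 -0.04  1.   -0.    2.34] [-4.69  0.29  5.57] 0.0002352436389088373
yaw -67.7466576268009 [[0.379, 0.0, 0.926], [-0.926, -0.0, 0.379], [0.0, -1.0, 0.0]]
```

```bash
python3 -m inch '0 0 0 0 -15 0 1;0 0 0 0 -35 0 1;0 0 0 0 -50 0 1;0 0 0 0 -50 0 1;0 0 0 0 -30 0 1;0 0 0 0 0 0 1'; python3 st.py
python3 - <<'E'
from h import *
import cv2
c=bot.camera("wrist")["color"]; cv2.imwrite("pics/wrist3.png",c)
c=bot.camera("scene")["color"][110:290,100:280]; cv2.imwrite("pics/scene3.png",cv2.resize(c,(560,560),interpolation=cv2.INTER_CUBIC))
E
```

```text
clock: 8.25
eef_pos: [0.5377, -0.2336, 0.2399]
tool_rot: [-0.586, 0.391, -0.397, 0.588]
ft_force: [0.3, 0.1, -1.2]
grip_width: 0.0002
8.25 [ 0.5377 -0.2336  0.2399] [-0.41  0.41  0.26  1.42  0.    2.34] [ 0.31  0.14 -1.17] 0.00021185778365911067
yaw -67.72842281978052 [[0.379, 0.008, 0.925], [-0.925, -0.003, 0.379], [0.006, -1.0, 0.006]]
```

View pics/wrist3.png

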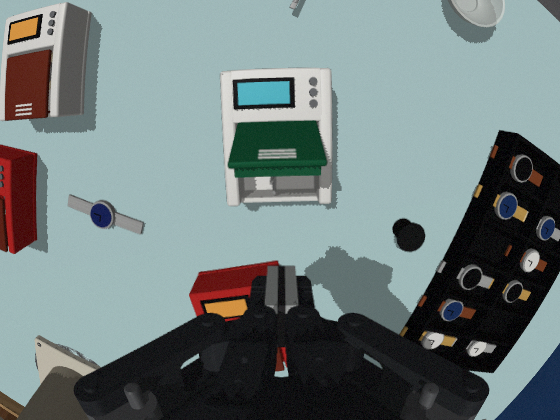

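View pics/scene3.png

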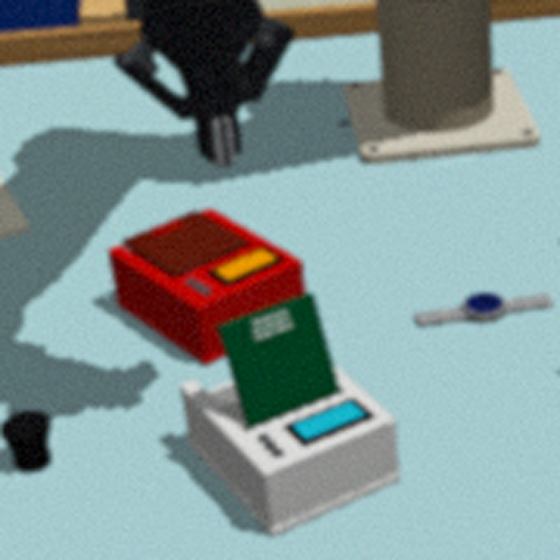

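The hatch stands open: in the wrist view its edge is at row ~165 and the tester's inside shows below it. I'll keep the hand clear and wait two seconds.

```bash
python3 -m inch '0 0 0 0 -20 -20 1;0 0 0 0 -20 -20 1;0 0 0 0 0 0 1;0 0 0 0 0 0 1;0 0 0 0 0 0 1;0 0 0 0 0 0 1;0 0 0 0 0 0 1;0 0 0 0 0 0 1;0 0 0 0 0 0 1;0 0 0 0 0 0 1;0 0 0 0 0 0 1;0 0 0 0 0 0 1'
python3 -m inch '0 0 0 0 0 0 1;0 0 0 0 0 0 1;0 0 0 0 0 0 1;0 0 0 0 0 0 1;0 0 0 0 0 0 1;0 0 0 0 0 0 1;0 0 0 0 0 0 1;0 0 0 0 0 0 1;0 0 0 0 0 0 1'
python3 - <<'E'
from h import *
import cv2
c=bot.camera("scene")["color"]; cv2.imwrite("pics/scene4.png",c)
E
```

```text
clock: 9.85
eef_pos: [0.4983, -0.2481, 0.2759]
tool_rot: [0.587, -0.394, 0.394, -0.587]
ft_force: [-0.6, -0.1, -0.2]
grip_width: -0.0002
clock: 10.98
eef_pos: [0.4984, -0.248, 0.2758]
tool_rot: [0.587, -0.394, 0.394, -0.587]
ft_force: [0.0, 0.2, -0.1]
grip_width: 0.0001
```

View pics/scene4.png

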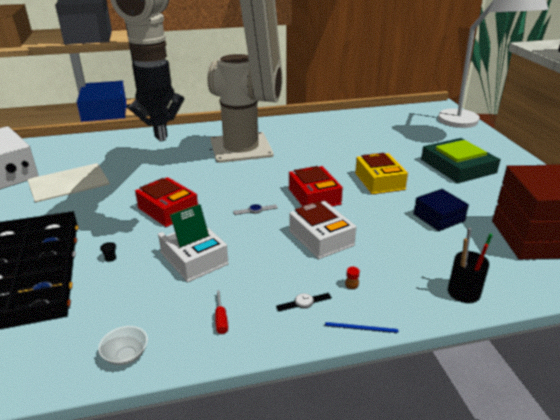

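The green hatch still stands open at about (190,222). The brown one at (320,215) is shut and everything else is where it was.

```bash
python3 -c "
from workcell import bot
print(bot.job_done())"
```

```text
the job is handed in; nothing more can be done
None
```

The green tester's hatch is open and the job is handed in. I pressed its ribbed edge once with the shut fingertips, then lifted straight off, and the hatch popped up.

- **Press:** the vertical force stayed near 2–2.5 N, then rose to 5.6 N at the stop. A sideways force of up to about 4.7 N also showed while pressing, probably friction or tilt.
- **Stays open:** with the hand clear for about 2.5 s, the last scene picture at about 11 s showed the hatch still standing open. I judged that by eye and did not measure its angle.
- **Everything else:** the brown hatch was shut and the watches and other loose things looked unmoved. The wrist force read about zero.
- **Disagreement:** the first fix on the press mark differed by about 19 mm in x between the top and scene cameras. The wrist camera agreed with the top one to about 2–5 mm, so I used those two.

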